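Seat the blue snap cap with the seating tool

ROBOT

A 6-joint arm with a two-finger parallel gripper is mounted at the origin on a cart in front of the work surface, level with it; the furniture and walls round the work are solid. World frame = base frame: x ahead of the robot, y to its left, z up, the work surface at z = 0. Lengths are in m, angles in degrees, forces in N, time in s.
With the tool pointing down it reaches from about 0.375 to 0.9 m from the base axis. Payload 3.1 kg.
Tool frame: the origin (TCP) lies between the finger pads; the fingertips stand 11 mm ahead of it and the grasp point (between the pads) lies 8 mm behind it; z points along the fingers, y is the direction in which the jaws open and shut (so a half turn about z gives the same grasp; the last joint's range is limited). The gripper opens to 87 mm and grips with 3 to 60 N. Pads are 19 mm wide; open, the fingers measure 117 mm over their backs; the gripper's body (75 mm by 190 mm) begins 51 mm behind the grasp point.
Start: joints at [-10.227, 30.224, 82.088, -0, 67.689, -10.227], TCP at [0.625, 0, 0.234] pointing down, gripper open.
Joint ranges: [-176.69, 176.69], [-43.24, 126.21], [12.49, 139.97], [-82, 262], [0, 151.66], [-163.58, 163.58]. Speed limits (degrees/s): [159.86, 159.86, 180, 180, 180, 180].

INTERFACE

Orientations are given as a 3x3 rotation matrix whose columns are the frame's x, y, z axes.
In Python, from rig import bot, vision gives the robot as it stands. The module is installed in compiled form; this text tells all that it offers.
- The arm moves only by the tool jog_arm, never from a script. Its argument "rows" is a list of rows, each an object with "dp": the shift along the tool's x, y, z in mm, a list of three; "turn": the turn, a rotation vector about the tool's x, y, z in degrees, a list of three; "grip": the opening, from 0 (shut) to 1 (fully open). A call has 1 to 10 rows; each row is the pose to reach, as a shift and turn from the pose commanded when the call began, along the tool's axes at that moment; what a row does not reach only later rows make up. A row lasts 1/10 s, in which the tool goes at most 50 mm and 8.59 degrees, less where a joint would pass 70% of its speed; a pose out of reach is approached as far as the arm can. A call with a gripper value outside its range is refused whole. The fingers move at their own pace and stop on an object; the grip force is fixed at half the most. Time passes only in rows, so rows that repeat a pose let the fingers close. It gives the time, the measured TCP pose, the force and the opening at its end, in the units of the state.
- bot.read_state(): the state, without advancing time (a new reading comes with each control period).
- vision.capture(name): name is "scene" or "side" or "wrist"; returns (picture, depth): 420x560x3 uint8, red, green, blue; 420x560 float32, m along the optical axis (not along the pixel's ray), 0 where there is no reading.
- vision.camera_info(name): a dict with "vertical_fov" (degrees; the focal length in pixels is half the picture's height over the tangent of half this angle, whatever the lens; pixels are square), "cx", "cy" (the principal point, pixels), "k1" (the pictures are not rectified: a ray, as slopes to the right and down, at radius r is drawn at 1 + k1 r^2 times it, then the intrinsics apply), "position" and "rotation" of the camera in the world. Camera axes: x right, y down, z forward; pixel columns grow to the right and rows downward; lengths in m; the calibration is good to about 2 mm. A picture is of the moment at which its call begins: read the wrist's pose just before it. camera_info takes no time and is no camera call; for the wrist camera it gives the pose at the moment of the call.
- bot.hand_in(): hands the job in, once; it reports no verdict.
The state is a dict: "time_s": time; "joint_positions": joint angles; "qvel": joint speeds; "tau": joint torques, N m; "position": TCP position; "tcp_rot": TCP orientation; "force": force on the tool from outside, world axes, zero at the start; "moment": the same for the moment, N m; "opening": opening from 0.0 (shut) to 1.0 (fully open).
Only numpy, scipy, OpenCV 4.12 (cv2) and the standard library are available. Lean on these libraries where they do the work, as an engineer would, in place of code of your own. Each camera call takes 0.05 s, during which the arm holds its last target.

TASK

Take the red-handled seating tool and press it squarely down on the blue snap cap, which is only resting on its sample pot, until the cap clicks fully home; then stand the tool upright on the free worktop again. Press with the tool in the gripper, never with the gripper itself, and leave the orange cap raised, as that pot is still to be filled.

Things in the scene. Friction and masses are not known exactly. Their poses are not given: they have to be found in the camera images.
- tool_center (a point): Centre of the loose seating tool (about 180 g), half-way up. The tool stands upright on the worktop: a flat steel foot 52 mm in diameter and 14 mm high with a rubber sole, and on it an upright round red handle 26 mm in diameter with grey rings, tool 95 mm high in all. This point is on the axis, 47.5 mm above the sole; z is the tool's axis, pointing up the handle. Grip the handle from above anywhere from 25 to 70 mm above the sole.
- blue_pot: White sample pot in a square aluminium holder plate (80 x 80 x 14 mm), fastened to the worktop, with the blue ribbed snap cap. Origin: centre of the plate's underside, on the worktop; z up, through the middle of the cap. The flat top of the cap (44 mm in diameter, 16 mm high) is 92 mm above the origin while raised and 84 mm when home.
- blue_cap (a joint): Travel of the blue cap straight down, in m: 0 raised, 0.008 home. It resists with a force that rises to about 10 N (the weight of the tool counts towards it) in the first 2 to 3 mm and then falls off; past half-way (4 mm) it snaps down by itself onto a rigid stop and stays home. If let go well short of half-way it springs back up.
- orange_pot: A like pot and holder with an orange cap, same sizes, origin and axes. Not to be closed.
- orange_cap (a joint): Travel of the orange cap, as for the blue one: 0 raised, 0.008 home. Must stay raised.
Mind the look-alikes: they are no part of the job. What is shaped like the part that bears tool_center but turquoise is not meant.

How it is judged (in metres and radians):
On the way:
1. the blue cap is home with the held seating tool standing squarely on it (within 15 mm of the middle, within 10 degrees of upright) (value of joint blue_cap above 0.0065 m and horizontal distance between tool_center and blue_pot below 0.015 m and angle between tool_center's own z axis and vertical below 0.175 rad and z of tool_center in the frame of blue_pot below 0.139 m and distance between the grasp point and tool_center below 0.055 m), for 0.1 s.
At the end, for the whole second after the job is handed in: The blue cap is home (at least 6.5 of its 8 mm), the orange cap is still raised (under 3 mm down), and the seating tool stands upright (within 8 degrees) with its sole on the worktop (centre 42 to 53 mm high), released (value of joint blue_cap above 0.0065 m and value of joint orange_cap below 0.003 m and height (world z) of tool_center between 0.042 and 0.053 m and angle between tool_center's own z axis and vertical below 0.15 rad); the robot touches nothing.
It fails at once if the orange cap was pressed down by 4 mm or more (value of joint orange_cap above 0.004 m).
It fails at once if the gripper itself pushed on the blue pot or its cap (more than 3 N) (contact force between the fingers and blue_pot above 3 N).
It fails at once if the blue cap was driven down while the tool was not held square on it (20 mm from the middle, 12 degrees from upright, or let go) (value of joint blue_cap above 0.003 m and velocity of joint blue_cap above 0.03 m/s and (horizontal distance between tool_center and blue_pot above 0.02 m or angle between tool_center's own z axis and vertical above 0.21 rad or distance between the grasp point and tool_center above 0.06 m)).
It also fails if it takes over 50 s, if anything falls off the work surface, if the arm or the gripper's body presses on something with over 40 N, if the wrist force passes 120 N, or if a joint passes its speed limit or range.

## Working session

There is one attempt and no reset: what is moved stays moved. The work goes in short steps, Python scripts to look and compute and a tool call to move; the robot and the scene stay as the last step left them, time stands still between calls to the robot, and variables do not carry over. Pictures are saved under pics/ and viewed, and the job is handed in when it is done.

Besides the shell and the picture viewer there is one more tool, called after "Request:" by a JSON object that holds its "op" and its "data". jog_arm: Moves the arm, as the interface text tells. Its arguments: {"type":"object","properties":{"rows":{"type":"array"}},"required":["rows"]}

```bash
mkdir -p pics
cat > h.py <<'E'
import numpy as np, cv2
from rig import bot, vision
def cap(n,tag):
    ci=vision.camera_info(n); im,d=vision.capture(n)
    cv2.imwrite(f'pics/{tag}.png',im[:,:,::-1]); np.savez(f'pics/{tag}.npz',im=im,d=d,**{k:np.array(ci[k]) for k in ci if not isinstance(ci[k],str)})
    return im,d,ci
def load(tag):
    z=np.load(f'pics/{tag}.npz'); return z['im'],z['d'],z
def ray(ci,u,v):
    f=210/np.tan(np.radians(float(ci['vertical_fov']))/2); k=float(ci['k1'])
    x=(np.asarray(u,float)-ci['cx'])/f; y=(np.asarray(v,float)-ci['cy'])/f; a,b=x,y
    for _ in range(20):
        s=1+k*(a*a+b*b); a,b=x/s,y/s
    return np.stack([a,b,np.ones_like(a)],-1)
def pts(ci,u,v,d): return (ray(ci,u,v)*np.asarray(d)[...,None])@np.array(ci['rotation']).T+np.array(ci['position'])
def onz(ci,u,v,z):
    r=ray(ci,u,v)@np.array(ci['rotation']).T; p=np.array(ci['position'])
    return p+r*((z-p[2])/r[...,2])[...,None]
E
python3 - <<'E'
from h import *
print(bot.read_state())
for n in("scene","side","wrist"):
    im,d,ci=cap(n,n+"0"); print(n,ci)
E
```

```text
{'time_s': 0.0, 'joint_positions': array([-1.02262979e+01,  3.02778223e+01,  8.21568126e+01,  1.07802736e-03,
        6.76898656e+01, -1.02267463e+01]), 'qvel': array([-0.04473513,  0.0494409 ,  0.06419585, -0.16856825,  0.08036334,
       -0.05598889]), 'tau': array([-5.45745443e-04, -4.40045428e+01, -1.76593530e+01,  6.32597599e-02,
        5.83207863e-02, -1.53719384e-04]), 'position': array([6.24284605e-01, 1.74625520e-04, 2.32581518e-01]), 'tcp_rot': array([[-2.35119579e-07,  9.99997720e-01, -2.13533384e-03],
       [ 9.99999919e-01,  1.09546249e-06,  4.02906755e-04],
       [ 4.02908176e-04, -2.13533357e-03, -9.99997639e-01]]), 'force': array([0.2529542 , 0.09479969, 0.00528425]), 'moment': array([ 0.01853897, -0.03018959, -0.0425393 ]), 'opening': 1.0023374605874493}
scene {'vertical_fov': 55.092677486783884, 'cx': 274.9870668523866, 'cy': 207.84717822193937, 'k1': -0.05333166924743249, 'position': array([-0.08737697, -0.4340871 ,  0.57544807]), 'rotation': array([[ 0.51108909, -0.48001467,  0.71300341],
       [-0.8595229 , -0.28820892,  0.42208531],
       [ 0.0028868 , -0.82856595, -0.55988403]])}
side {'vertical_fov': 53.90042766570526, 'cx': 281.48581049172327, 'cy': 209.21741106544192, 'k1': 0.0024437207017974473, 'position': array([0.31522194, 0.67380449, 0.43038146]), 'rotation': array([[-0.96320751, -0.0994281 ,  0.24969049],
       [-0.26855776,  0.39200184, -0.87989277],
       [-0.01039307, -0.91457565, -0.4042813 ]])}
wrist {'vertical_fov': 63.14322514996528, 'cx': 281.7235172536608, 'cy': 216.32900303500028, 'k1': -0.004345497026227585, 'position': array([0.62385448, 0.07526174, 0.38451165]), 'rotation': array([[ 9.99997420e-01,  1.18447579e-03, -1.93841213e-03],
       [ 6.20570565e-04, -9.63285798e-01, -2.68477347e-01],
       [-2.18524979e-03,  2.68475452e-01, -9.63284048e-01]])}
```

View pics/scene0.png

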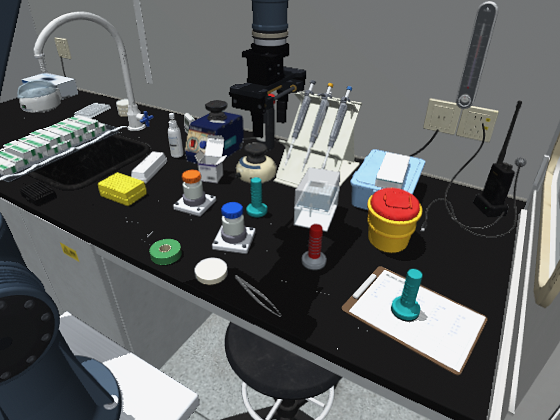

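View pics/side0.png

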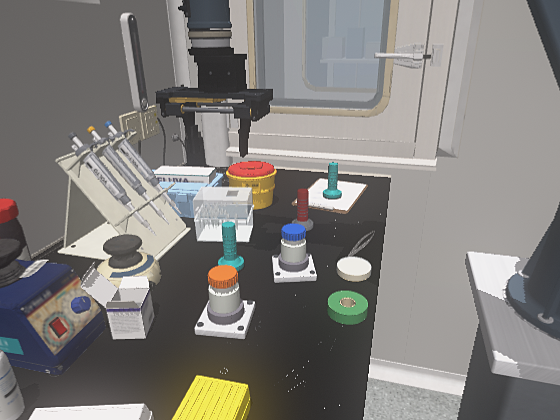

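View pics/wrist0.png

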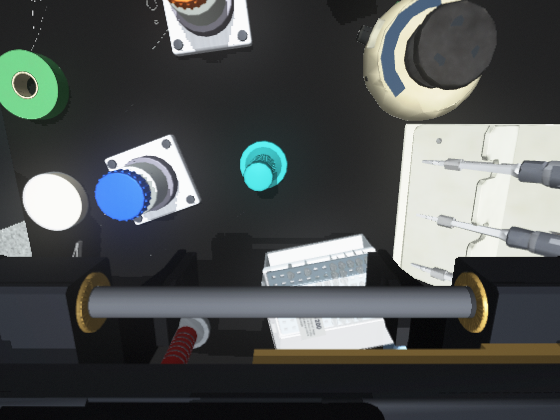

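The scene view shows the red tool at about (315,245), the blue cap at (233,210) and the orange cap at (191,176). There are turquoise look-alikes at (257,195) and (407,295), and a clear rack stands behind the red tool. Next I'll measure these.

```bash
cat > m.py <<'E'
from h import *
def fit(xy):
    A=np.c_[2*xy,np.ones(len(xy))]; s=np.linalg.lstsq(A,(xy**2).sum(1),rcond=None)[0]
    return s[:2],np.sqrt(s[2]+s[:2]@s[:2])
def blob(im,lo,hi,win,smin=120,vmin=50):
    hsv=cv2.cvtColor(im,cv2.COLOR_RGB2HSV); m=cv2.inRange(hsv,(lo,smin,vmin),(hi,255,255))
    if lo==0: m|=cv2.inRange(hsv,(173,smin,vmin),(180,255,255))
    w=np.zeros_like(m); x0,y0,x1,y1=win; w[y0:y1,x0:x1]=m[y0:y1,x0:x1]
    n,l,s,c=cv2.connectedComponentsWithStats(w); 
    return w>0
E
python3 - <<'E'
from m import *
W={'scene0':dict(blue=(105,130,(215,195,250,225)),orange=(5,18,(175,165,208,185)),red=(0,6,(300,220,332,262)),turq=(80,100,(240,170,275,220))),
'side0':dict(blue=(105,130,(275,215,312,250)),orange=(5,18,(200,260,245,295)),red=(0,6,(290,180,318,230)),turq=(80,100,(210,215,250,275)))}
for t in W:
    im,d,ci=load(t)
    for k,(lo,hi,w) in W[t].items():
        m=blob(im,lo,hi,w); v,u=np.nonzero(m); dd=d[v,u]; ok=dd>0
        P=pts(ci,u[ok],v[ok],dd[ok]); 
        print(t,k,m.sum(),'med',np.median(P,0).round(4),'min',np.percentile(P,2,axis=0).round(3),'max',np.percentile(P,98,axis=0).round(3))
        if k in('blue','orange'):
            zt=np.percentile(P[:,2],97); T=P[P[:,2]>zt-.005]
            print('   top z',zt.round(4),'n',len(T),'minmax mid',((T.min(0)+T.max(0))/2).round(4),(T.max(0)-T.min(0)).round(4))
            q=P[(P[:,2]<zt-.006)]; print('   side fit',fit(q[:,:2]))
        else:
            print('   side fit',fit(P[:,:2]))
im,d,ci=load('side0')
f=cv2.resize(im[170:300,180:340],None,fx=4,fy=4,interpolation=0);cv2.imwrite('pics/c1.png',f[:,:,::-1])
im,d,ci=load('scene0')
f=cv2.resize(im[155:285,170:350],None,fx=4,fy=4,interpolation=0);cv2.imwrite('pics/c2.png',f[:,:,::-1])
E
```

```text
scene0 blue 313 med [0.4755 0.0065 0.0932] min [ 0.46  -0.012  0.002] max [0.588 0.118 0.096]
   top z 0.0957 n 196 minmax mid [0.4811 0.0096 0.0937] [0.0434 0.0422 0.0059]
   side fit (array([0.52934343, 0.04902539]), np.float64(0.07921666892845944))
scene0 orange 226 med [0.5439 0.1773 0.0934] min [0.527 0.159 0.003] max [0.668 0.319 0.096]
   top z 0.0959 n 143 minmax mid [0.5483 0.18   0.0945] [0.0435 0.0446 0.0071]
   side fit (array([0.62735614, 0.21939903]), np.float64(0.1029425791324446))
scene0 red 380 med [ 0.4971 -0.1808  0.0667] min [ 0.493 -0.189  0.004] max [ 0.562 -0.166  0.098]
   side fit (array([ 0.54251566, -0.15809653]), np.float64(0.04954023558231456))
scene0 turq 528 med [0.5933 0.0224 0.0323] min [0.578 0.006 0.002] max [0.682 0.066 0.098]
   side fit (array([0.63661284, 0.05318926]), np.float64(0.053305462457488705))
side0 blue 340 med [0.4797 0.0207 0.089 ] min [ 0.46  -0.009  0.076] max [0.503 0.033 0.091]
   top z 0.0905 n 236 minmax mid [0.4815 0.0116 0.0884] [0.0452 0.0446 0.0058]
   side fit (array([ 0.5103978 , -0.07770159]), np.float64(0.11082427936281028))
side0 orange 580 med [0.5462 0.1914 0.0892] min [0.528 0.161 0.076] max [0.571 0.205 0.091]
   top z 0.0908 n 410 minmax mid [0.5488 0.1835 0.0887] [0.0454 0.0451 0.0057]
   side fit (array([0.58225511, 0.11750844]), np.float64(0.09107994930709964))
side0 red 185 med [ 0.5042 -0.167   0.0706] min [ 0.495 -0.182  0.023] max [ 0.515 -0.163  0.093]
   side fit (array([ 0.50592926, -0.17361938]), np.float64(0.009446817926719541))
side0 turq 425 med [0.6    0.0386 0.0331] min [0.581 0.012 0.01 ] max [0.626 0.046 0.093]
   side fit (array([0.60902459, 0.00894998]), np.float64(0.031435422394501936))
```

View pics/c1.png

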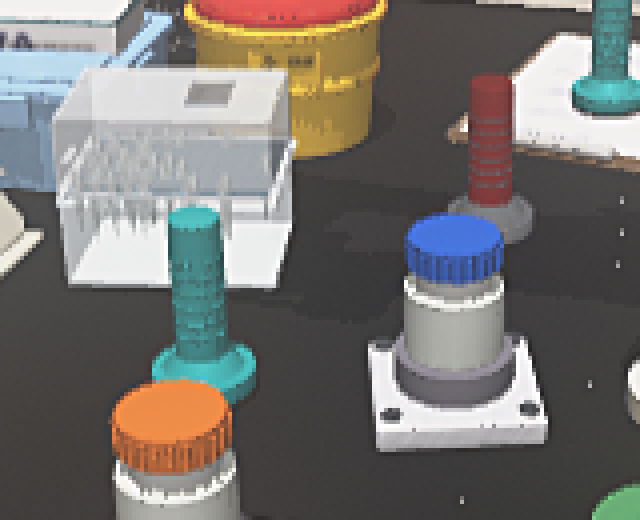

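View pics/c2.png

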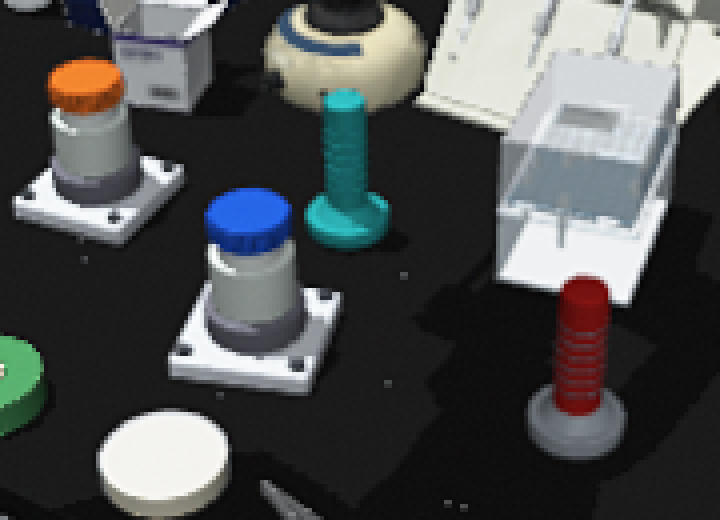

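Run:
```python
from m import *
im,d,ci=load('scene0')
print('rack bottom',onz(ci,np.array([295,328]),np.array([225,230]),0.0).round(3))
for t in('scene0','side0'):
    im,d,ci=load(t); v,u=np.mgrid[0:420,0:560]; P=pts(ci,u,v,d); ok=(d>0)
    for nm,a in dict(tool=(.40,.66,-.30,-.06),mid=(.4,.6,-.14,-.02)).items():
        s=ok&(P[...,0]>a[0])&(P[...,0]<a[1])&(P[...,1]>a[2])&(P[...,1]<a[3])&(P[...,2]>.012)&(P[...,2]<.17)
        Q=P[s]; g=np.zeros((13,12))
        H,_,_=np.histogram2d(Q[:,0],Q[:,1],bins=[np.arange(.40,.661,.02),np.arange(-.30,-.059,.02)])
        Z=np.zeros_like(H)
        for x,y,z in Q:
            i=int((x-.4)/.02);j=int((y+.3)/.02)
            if i<13 and j<12: Z[i,j]=max(Z[i,j],z)
        if nm=='tool': print(t,'rows x .40.. cols y -.30..');print((Z*1000).astype(int))
# projections: silhouettes of the red handle top ellipse & foot
for t,w in(('scene0',(300,220,332,262)),('side0',(290,180,318,230))):
    im,d,ci=load(t); m=blob(im,0,6,w,100,40); v,u=np.nonzero(m)
    for r in sorted(set(v))[::6]:
        uu=u[v==r]; print(t,r,uu.min(),uu.max(),end='; ')
    print()
    r0=v.min()
    print('rows',v.min(),v.max())
```

```text
rack bottom [[ 0.607 -0.079  0.   ]
 [ 0.63  -0.156  0.   ]]
scene0 rows x .40.. cols y -.30..
[[  0   0   0   0   0   0   0   0   0   0   0   0]
 [  0   0   0   0   0   0   0   0   0   0   0   0]
 [ 14   0   0   0   0   0   0   0   0   0   0   0]
 [ 13   0   0   0   0   0  13   0   0   0   0   0]
 [ 13   0   0   0  15  98  98  17   0   0   0   0]
 [ 14   0   0   0  17  98  98  19   0   0   0   0]
 [ 13   0   0   0   0  16   0   0   0   0   0   0]
 [  0   0   0   0   0   0   0   0   0   0   0   0]
 [  0   0   0   0   0   0   0   0   0   0   0   0]
 [  0   0   0   0   0   0   0   0   0   0   0   0]
 [107 107  93   0   0   0   0 100 102 103 103 103]
 [110 109 107  93   0   0   0 101 103 103 103 102]
 [112 112 109 104   0   0   0 102 103 103 103 103]]
side0 rows x .40.. cols y -.30..
[[  0   0   0   0   0   0   0   0   0   0   0   0]
 [  0   0   0   0   0   0   0   0   0   0   0   0]
 [  0   0   0   0   0   0   0   0   0   0   0   0]
 [  0   0   0   0   0   0   0   0   0   0   0   0]
 [  0   0   0   0   0  89  93  12   0   0   0   0]
 [  0   0   0   0   0  93  93  15   0   0   0   0]
 [  0   0   0   0   0  12  17   0   0   0   0   0]
 [  0   0   0   0   0   0   0   0   0   0   0   0]
 [  0   0   0   0   0   0   0   0   0   0   0   0]
 [  0   0   0   0   0   0   0   0   0   0   0   0]
 [102 101  88   0   0   0   0  95  97  97  97  97]
 [102 104 101  89   0   0   0  97  97  97  97  97]
 [106 106 102 100   0   0   0  97  97  97  97  97]]
scene0 224 314 316; scene0 230 310 321; scene0 236 310 321; scene0 242 310 321; scene0 248 309 320; scene0 254 308 319; 
rows 224 258
side0 189 298 306; side0 195 298 307; side0 201 297 307; side0 207 298 307; side0 213 298 307; side0 219 297 307; 
rows 189 220
```

Request:
{"op": "jog_arm", "data": {"rows": [{"dp": [-35, -23, 0], "turn": [0, 0, 0], "grip": 1}, {"dp": [-70, -46, 0], "turn": [0, 0, 0], "grip": 1}, {"dp": [-105, -70, 0], "turn": [0, 0, 0], "grip": 1}, {"dp": [-140, -94, 0], "turn": [0, 0, 0], "grip": 1}, {"dp": [-165, -110, 0], "turn": [0, 0, 0], "grip": 1}, {"dp": [-177, -117, 0], "turn": [0, 0, 0], "grip": 1}, {"dp": [-177, -117, 0], "turn": [0, 0, 0], "grip": 1}, {"dp": [-177, -117, 0], "turn": [0, 0, 0], "grip": 1}]}}

```text
time_s: 0.95
position: [0.5085, -0.1764, 0.2335]
tcp_rot: [[0.0, 1.0, 0.0], [1.0, -0.0, 0.001], [0.001, 0.0, -1.0]]
force: [0.5, 0.8, 0.2]
opening: 0.998
```

Run:
```python
from h import *
s=bot.read_state();print(s['position'],s['tcp_rot'].round(4))
cap('wrist','wrist1');cap('scene','scene1')
```

```text
[ 0.5085098  -0.17638037  0.2335092 ] [[ 3.e-04  1.e+00  5.e-04]
 [ 1.e+00 -3.e-04  7.e-04]
 [ 7.e-04  5.e-04 -1.e+00]]
```

View pics/wrist1.png

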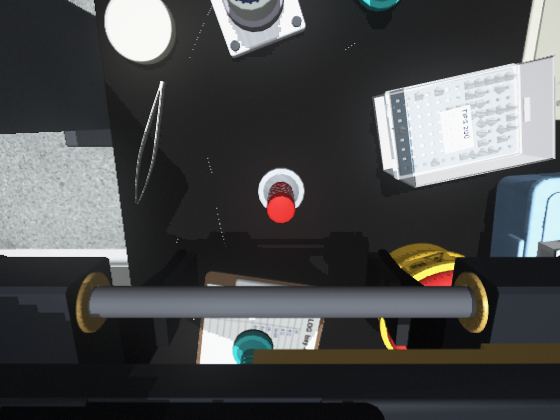

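The tool stands clear, with its handle top at about (281,209) and its foot at (281,190). I'll check the axis from this view.

Run:
```python
from m import *
im,d,ci=load('wrist1')
hsv=cv2.cvtColor(im,cv2.COLOR_RGB2HSV)
w=np.zeros(im.shape[:2],bool); w[160:230,250:315]=1
bright=w&(im[...,0]>170)&(im[...,1]<90)
v,u=np.nonzero(bright); print(u.min(),u.max(),v.min(),v.max())
c=np.array([(u.min()+u.max())/2,(v.min()+v.max())/2]); print('top',c,onz(ci,c[:1],c[1:],.095))
foot=w&(im.max(2)>60); v,u=np.nonzero(foot); print(u.min(),u.max(),v.min(),v.max())
r=np.unique(v); wd=[(u[v==k].max()-u[v==k].min(),k,u[v==k].min(),u[v==k].max()) for k in r]; m=max(wd);print(m)
k=[x for x in wd if x[0]>=m[0]-1]; row=np.mean([x[1] for x in k]); col=np.mean([(x[2]+x[3])/2 for x in k]); print(col,row)
print('foot top',onz(ci,np.array([col]),np.array([row]),.012), onz(ci,np.array([m[2],m[3]]),np.array([row,row]),.012))
```

```text
267 294 196 222
top [280.5 209. ] [[ 0.50667939 -0.17547673  0.095     ]]
258 304 167 223
(np.int64(46), np.int64(194), np.int64(258), np.int64(304))
280.8636363636364 190.0
foot top [[ 0.50681776 -0.17490085  0.012     ]] [[ 0.48143051 -0.17490758  0.012     ]
 [ 0.5325086  -0.17489287  0.012     ]]
```

Request:
{"op": "jog_arm", "data": {"rows": [{"dp": [0, -1.5, 30], "turn": [0, 0, 0], "grip": 1}, {"dp": [0, -1.5, 65], "turn": [0, 0, 0], "grip": 1}, {"dp": [0, -1.5, 100], "turn": [0, 0, 0], "grip": 1}, {"dp": [0, -1.5, 130], "turn": [0, 0, 0], "grip": 1}, {"dp": [0, -1.5, 155], "turn": [0, 0, 0], "grip": 1}, {"dp": [0, -1.5, 172], "turn": [0, 0, 0], "grip": 1}, {"dp": [0, -1.5, 179.5], "turn": [0, 0, 0], "grip": 1}, {"dp": [0, -1.5, 179.5], "turn": [0, 0, 0], "grip": 1}, {"dp": [0, -1.5, 179.5], "turn": [0, 0, 0], "grip": 1}]}}

```text
time_s: 1.95
position: [0.5073, -0.1767, 0.0546]
tcp_rot: [[-0.001, 1.0, 0.001], [1.0, 0.001, -0.001], [-0.001, 0.001, -1.0]]
force: [0.3, -0.0, -0.1]
opening: 1.002
```

Run:
```python
from h import *
s=bot.read_state();print(s['position'],s['force'])
a,_,_=cap('side','side2')
cv2.imwrite('pics/side2c.png',cv2.resize(a[100:260,200:400],None,fx=3,fy=3)[:,:,::-1])
```

```text
[ 0.50727487 -0.17672076  0.05457907] [ 0.33489282 -0.03926408 -0.05343622]
```

View pics/side2c.png

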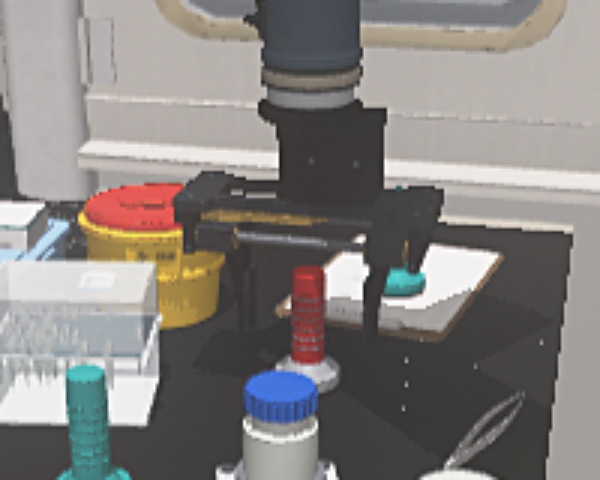

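The fingers straddle the red handle evenly, so I'll close.

Request:
{"op": "jog_arm", "data": {"rows": [{"dp": [0, 0, 0], "turn": [0, 0, 0], "grip": 0.5}, {"dp": [0, 0, 0], "turn": [0, 0, 0], "grip": 0.35}, {"dp": [0, 0, 0], "turn": [0, 0, 0], "grip": 0.2}, {"dp": [0, 0, 0], "turn": [0, 0, 0], "grip": 0}, {"dp": [0, 0, 0], "turn": [0, 0, 0], "grip": 0}, {"dp": [0, 0, 0], "turn": [0, 0, 0], "grip": 0}, {"dp": [0, 0, 0], "turn": [0, 0, 0], "grip": 0}, {"dp": [0, 0, 0], "turn": [0, 0, 0], "grip": 0}, {"dp": [0, 0, 0], "turn": [0, 0, 0], "grip": 0}, {"dp": [0, 0, 0], "turn": [0, 0, 0], "grip": 0}]}}

```text
time_s: 3.0
position: [0.5064, -0.1769, 0.0539]
tcp_rot: [[-0.0, 1.0, -0.0], [1.0, 0.0, 0.0], [0.0, -0.0, -1.0]]
force: [-0.3, 0.2, -1.0]
opening: 0.293
```

Request:
{"op": "jog_arm", "data": {"rows": [{"dp": [0, 0, -15], "turn": [0, 0, 0], "grip": 0}, {"dp": [0, 0, -35], "turn": [0, 0, 0], "grip": 0}, {"dp": [0, 0, -60], "turn": [0, 0, 0], "grip": 0}, {"dp": [0, 0, -85], "turn": [0, 0, 0], "grip": 0}, {"dp": [0, 0, -110], "turn": [0, 0, 0], "grip": 0}, {"dp": [0, 0, -130], "turn": [0, 0, 0], "grip": 0}, {"dp": [0, 0, -140], "turn": [0, 0, 0], "grip": 0}, {"dp": [0, 0, -140], "turn": [0, 0, 0], "grip": 0}, {"dp": [0, 0, -140], "turn": [0, 0, 0], "grip": 0}]}}

```text
time_s: 3.9
position: [0.5059, -0.1766, 0.1933]
tcp_rot: [[0.0, 1.0, -0.001], [1.0, -0.0, 0.001], [0.001, -0.001, -1.0]]
force: [-0.9, 0.1, -1.4]
opening: 0.292
```

Request:
{"op": "jog_arm", "data": {"rows": [{"dp": [15, -2, 0], "turn": [0, 0, 0], "grip": 0}, {"dp": [40, -5, 0], "turn": [0, 0, 0], "grip": 0}, {"dp": [70, -9, 0], "turn": [0, 0, 0], "grip": 0}, {"dp": [100, -13, 0], "turn": [0, 0, 0], "grip": 0}, {"dp": [130, -17, 0], "turn": [0, 0, 0], "grip": 0}, {"dp": [155, -20, 0], "turn": [0, 0, 0], "grip": 0}, {"dp": [175, -23, 0], "turn": [0, 0, 0], "grip": 0}, {"dp": [187, -25, 0], "turn": [0, 0, 0], "grip": 0}, {"dp": [187, -25, 0], "turn": [0, 0, 0], "grip": 0}, {"dp": [187, -25, 0], "turn": [0, 0, 0], "grip": 0}]}}

```text
time_s: 4.9
position: [0.4814, 0.01, 0.1937]
tcp_rot: [[-0.001, 1.0, -0.0], [1.0, 0.001, -0.0], [-0.0, -0.0, -1.0]]
force: [1.0, -0.4, -1.6]
opening: 0.292
```

Run:
```python
from m import *
s=bot.read_state();print(s['position'],s['force'],s['tcp_rot'].round(3),s['opening'])
o=[]
for n in('side','scene'):
    a,d,ci=cap(n,n+'3')
    c=(330,160) if n=='side' else (200,120)
    o.append(cv2.resize(a[100:310,190:390] if n=='side' else a[80:290,130:330],None,fx=2,fy=2))
cv2.imwrite('pics/c3.png',np.hstack(o)[:,:,::-1])
```

```text
[0.48140831 0.01000955 0.19371761] [ 0.97066295 -0.43798308 -1.6162874 ] [[-0.001  1.    -0.   ]
 [ 1.     0.001 -0.   ]
 [-0.    -0.    -1.   ]] 0.2915885515521569
```

View pics/c3.png

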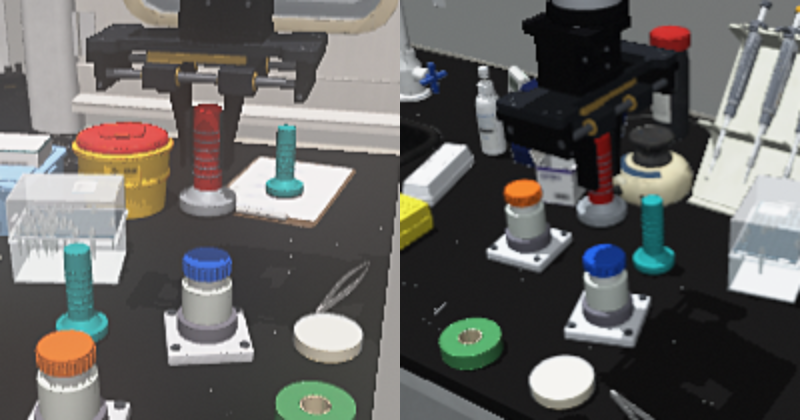

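Run:
```python
from m import *
def proj(ci,P):
    q=(np.array(P)-ci['position'])@np.array(ci['rotation']); x=q[:,:2]/q[:,2:]; f=210/np.tan(np.radians(float(ci['vertical_fov']))/2)
    return x*(1+float(ci['k1'])*(x**2).sum(1))[:,None]*f+[ci['cx'],ci['cy']]
for n,w in(('side3',(275,148,310,200)),('scene3',(215,145,245,185))):
    im,d,ci=load(n); s=.140
    print(n,'exp foot(z+7mm), +30, +85',proj(ci,[[.4814,.01,s+h] for h in(.007,.03,.085)]).round(1).tolist())
    m=blob(im,0,6,w,100,30); v,u=np.nonzero(m)
    for r in sorted(set(v))[::8]: print(r,(u[v==r].min()+u[v==r].max())/2, end=' | ')
    # foot via depth
    V,U=np.mgrid[0:420,0:560]; P=pts(ci,U,V,d)
    k=(d>0)&(abs(P[...,0]-.481)<.04)&(abs(P[...,1]-.01)<.04)&(P[...,2]>.125)&(P[...,2]<.152)
    v,u=np.nonzero(k); print('\nfoot',u.min(),u.max(),v.min(),v.max(),P[k].min(0).round(4),P[k].max(0).round(4))
```

```text
side3 exp foot(z+7mm), +30, +85 [[293.3, 199.4], [293.3, 187.4], [293.3, 157.4]]
152 293.5 | 160 293.0 | 168 293.0 | 176 293.0 | 184 292.5 | 192 293.5 | 
foot 279 307 194 209 [ 0.455  -0.01    0.1373] [0.5057 0.0384 0.152 ]
scene3 exp foot(z+7mm), +30, +85 [[230.4, 185.6], [229.8, 175.9], [228.1, 151.5]]
146 233.5 | 154 231.5 | 162 231.5 | 170 232.0 | 178 230.5 | 
foot 219 243 185 194 [ 0.4549 -0.0181  0.1415] [0.4916 0.0255 0.152 ]
```

Request:
{"op": "jog_arm", "data": {"rows": [{"dp": [0, 0, 12], "turn": [0, 0, 0], "grip": 0}, {"dp": [0, 0, 25], "turn": [0, 0, 0], "grip": 0}, {"dp": [0, 0, 36], "turn": [0, 0, 0], "grip": 0}, {"dp": [0, 0, 42], "turn": [0, 0, 0], "grip": 0}, {"dp": [0, 0, 45], "turn": [0, 0, 0], "grip": 0}, {"dp": [0, 0, 47], "turn": [0, 0, 0], "grip": 0}, {"dp": [0, 0, 48], "turn": [0, 0, 0], "grip": 0}, {"dp": [0, 0, 49], "turn": [0, 0, 0], "grip": 0}, {"dp": [0, 0, 49], "turn": [0, 0, 0], "grip": 0}]}}

```text
time_s: 5.9
position: [0.4818, 0.01, 0.1454]
tcp_rot: [[-0.0, 1.0, 0.001], [1.0, 0.0, -0.0], [-0.0, 0.001, -1.0]]
force: [-0.4, -0.4, -0.4]
opening: 0.288
```

Request:
{"op": "jog_arm", "data": {"rows": [{"dp": [0, 0, 1], "turn": [0, 0, 0], "grip": 0}, {"dp": [0, 0, 2], "turn": [0, 0, 0], "grip": 0}, {"dp": [0, 0, 3], "turn": [0, 0, 0], "grip": 0}, {"dp": [0, 0, 4], "turn": [0, 0, 0], "grip": 0}, {"dp": [0, 0, 5], "turn": [0, 0, 0], "grip": 0}, {"dp": [0, 0, 6], "turn": [0, 0, 0], "grip": 0}, {"dp": [0, 0, 7], "turn": [0, 0, 0], "grip": 0}, {"dp": [0, 0, 8], "turn": [0, 0, 0], "grip": 0}, {"dp": [0, 0, 8], "turn": [0, 0, 0], "grip": 0}]}}

```text
time_s: 6.8
position: [0.4816, 0.0101, 0.1378]
tcp_rot: [[-0.0, 1.0, 0.0], [1.0, 0.0, -0.0], [-0.0, 0.0, -1.0]]
force: [-1.1, -0.1, 7.6]
opening: 0.291
```

Request:
{"op": "jog_arm", "data": {"rows": [{"dp": [0, 0, 1], "turn": [0, 0, 0], "grip": 0}, {"dp": [0, 0, 2], "turn": [0, 0, 0], "grip": 0}, {"dp": [0, 0, 2], "turn": [0, 0, 0], "grip": 0}, {"dp": [0, 0, 2], "turn": [0, 0, 0], "grip": 0}]}}

```text
time_s: 7.2
position: [0.4816, 0.0101, 0.1376]
tcp_rot: [[-0.0, 1.0, 0.001], [1.0, 0.0, -0.0], [-0.0, 0.001, -1.0]]
force: [-4.3, 0.2, 22.8]
opening: 0.29
```

Run:
```python
from m import *
o=[]
for n in('side','scene'):
    a,d,ci=cap(n,n+'4')
    o.append(cv2.resize(a[150:290,240:340] if n=='side' else a[130:270,180:280],None,fx=4,fy=4))
cv2.imwrite('pics/c4.png',np.hstack(o)[:,:,::-1])
```

```text
(no output)
```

View pics/c4.png

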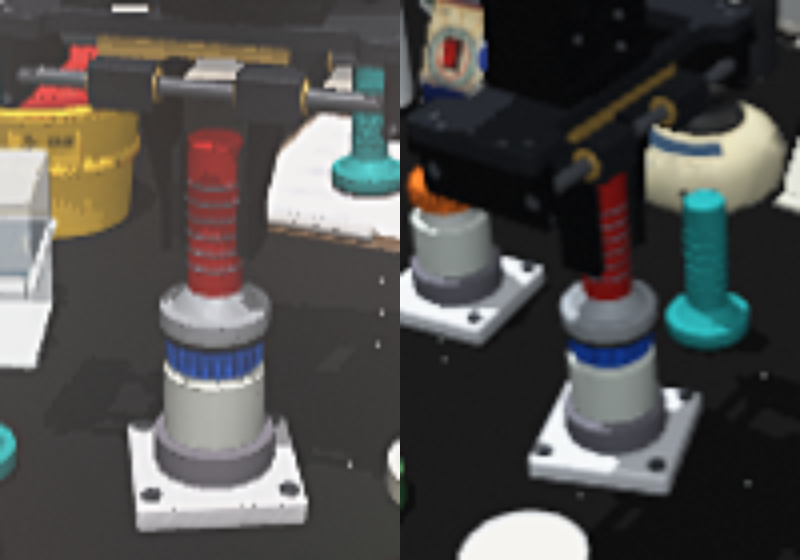

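The press reached the rigid stop: 23 N with no further travel, and the tool sits squarely on the cap in both views. I'll lift off and return the tool to where it stood.

Request:
{"op": "jog_arm", "data": {"rows": [{"dp": [0, 0, -2], "turn": [0, 0, 0], "grip": 0}, {"dp": [0, 0, -5], "turn": [0, 0, 0], "grip": 0}, {"dp": [0, 0, -15], "turn": [0, 0, 0], "grip": 0}, {"dp": [0, 0, -30], "turn": [0, 0, 0], "grip": 0}, {"dp": [0, 0, -50], "turn": [0, 0, 0], "grip": 0}, {"dp": [0, 0, -60], "turn": [0, 0, 0], "grip": 0}, {"dp": [0, 0, -60], "turn": [0, 0, 0], "grip": 0}]}}

```text
time_s: 8.0
position: [0.4825, 0.0098, 0.1963]
tcp_rot: [[-0.0, 1.0, 0.003], [1.0, 0.0, -0.001], [-0.001, 0.003, -1.0]]
force: [-0.5, -0.7, -1.7]
opening: 0.294
```

Request:
{"op": "jog_arm", "data": {"rows": [{"dp": [-15, 2, 0], "turn": [0, 0, 0], "grip": 0}, {"dp": [-40, 5, 0], "turn": [0, 0, 0], "grip": 0}, {"dp": [-70, 9, 0], "turn": [0, 0, 0], "grip": 0}, {"dp": [-100, 13, 0], "turn": [0, 0, 0], "grip": 0}, {"dp": [-130, 17, 0], "turn": [0, 0, 0], "grip": 0}, {"dp": [-155, 20, 0], "turn": [0, 0, 0], "grip": 0}, {"dp": [-175, 23, 0], "turn": [0, 0, 0], "grip": 0}, {"dp": [-187, 25, 0], "turn": [0, 0, 0], "grip": 0}, {"dp": [-187, 25, 0], "turn": [0, 0, 0], "grip": 0}, {"dp": [-187, 25, 0], "turn": [0, 0, 0], "grip": 0}]}}

```text
time_s: 9.0
position: [0.5058, -0.1761, 0.1944]
tcp_rot: [[0.0, 1.0, -0.002], [1.0, -0.0, 0.002], [0.002, -0.002, -1.0]]
force: [0.1, 0.6, -1.9]
opening: 0.294
```

Run:
```python
from m import *
W={'side':dict(blue=(105,130,(275,215,312,260)),orange=(5,18,(200,260,245,295))),'scene':dict(blue=(105,130,(215,195,250,235)),orange=(5,18,(175,165,208,185)))}
o=[]
for n in W:
    a,d,ci=cap(n,n+'5')
    for t in(n+'0',n+'5'):
        im,d,ci=load(t)
        for k,(lo,hi,w) in W[n].items():
            v,u=np.nonzero(blob(im,lo,hi,w)); P=pts(ci,u,v,d[v,u]); print(t,k,np.percentile(P[:,2],[50,90,97]).round(4),v.min())
    o.append(cv2.resize(a[90:300,190:390] if n=='side' else a[110:320,160:360],None,fx=2,fy=2))
    V,U=np.mgrid[0:420,0:560]; im,d,ci=load(n+'5'); P=pts(ci,U,V,d); k=(d>0)&(abs(P[...,0]-.507)<.035)&(abs(P[...,1]+.177)<.035)&(P[...,2]>.10)&(P[...,2]<.19)
    print('held tool min z',np.percentile(P[k],[1,5],axis=0)[:,2])
cv2.imwrite('pics/c5.png',np.hstack(o)[:,:,::-1])
```

```text
side0 blue [0.089  0.0902 0.0905] 223
side0 orange [0.0893 0.0904 0.0908] 265
side5 blue [0.0808 0.0823 0.0827] 227
side5 orange [0.0893 0.0903 0.0908] 265
held tool min z [0.1387968  0.14034041]
scene0 blue [0.0932 0.095  0.0957] 202
scene0 orange [0.0934 0.0954 0.0959] 169
scene5 blue [0.0853 0.0872 0.088 ] 205
scene5 orange [0.0932 0.0953 0.0958] 169
held tool min z [0.14332682 0.14554466]
```

View pics/c5.png

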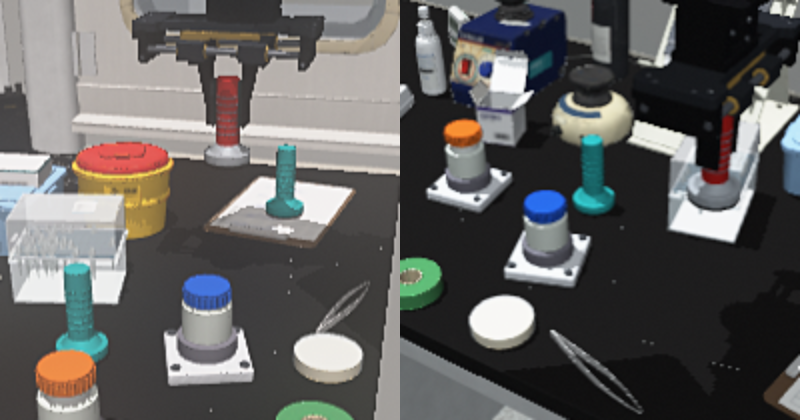

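The blue cap dropped 8 mm (home) and the orange cap hasn't moved. Now I'll lower the tool.

Request:
{"op": "jog_arm", "data": {"rows": [{"dp": [0, 0, 15], "turn": [0, 0, 0], "grip": 0}, {"dp": [0, 0, 40], "turn": [0, 0, 0], "grip": 0}, {"dp": [0, 0, 65], "turn": [0, 0, 0], "grip": 0}, {"dp": [0, 0, 90], "turn": [0, 0, 0], "grip": 0}, {"dp": [0, 0, 112], "turn": [0, 0, 0], "grip": 0}, {"dp": [0, 0, 126], "turn": [0, 0, 0], "grip": 0}, {"dp": [0, 0, 133], "turn": [0, 0, 0], "grip": 0}, {"dp": [0, 0, 137], "turn": [0, 0, 0], "grip": 0}, {"dp": [0, 0, 139], "turn": [0, 0, 0], "grip": 0}, {"dp": [0, 0, 139], "turn": [0, 0, 0], "grip": 0}]}}

```text
time_s: 10.1
position: [0.5068, -0.177, 0.0565]
tcp_rot: [[-0.0, 1.0, 0.001], [1.0, 0.0, -0.0], [-0.0, 0.001, -1.0]]
force: [-0.4, 0.0, -1.5]
opening: 0.295
```

Request:
{"op": "jog_arm", "data": {"rows": [{"dp": [0, 0, 1], "turn": [0, 0, 0], "grip": 0}, {"dp": [0, 0, 2], "turn": [0, 0, 0], "grip": 0}, {"dp": [0, 0, 2.5], "turn": [0, 0, 0], "grip": 0}, {"dp": [0, 0, 2.5], "turn": [0, 0, 0], "grip": 0}]}}

```text
time_s: 10.5
position: [0.5067, -0.1771, 0.0539]
tcp_rot: [[0.0, 1.0, 0.001], [1.0, -0.0, -0.0], [-0.0, 0.001, -1.0]]
force: [1.0, 0.2, 0.5]
opening: 0.293
```

The force went from -1.5 to +0.5 N, so the sole is on the worktop. I'll open gently.

Request:
{"op": "jog_arm", "data": {"rows": [{"dp": [0, 0, 0], "turn": [0, 0, 0], "grip": 0.32}, {"dp": [0, 0, 0], "turn": [0, 0, 0], "grip": 0.4}, {"dp": [0, 0, 0], "turn": [0, 0, 0], "grip": 0.6}, {"dp": [0, 0, 0], "turn": [0, 0, 0], "grip": 0.8}, {"dp": [0, 0, 0], "turn": [0, 0, 0], "grip": 1}, {"dp": [0, 0, 0], "turn": [0, 0, 0], "grip": 1}, {"dp": [0, 0, 0], "turn": [0, 0, 0], "grip": 1}, {"dp": [0, 0, 0], "turn": [0, 0, 0], "grip": 1}]}}

```text
time_s: 11.3
position: [0.5065, -0.177, 0.0535]
tcp_rot: [[-0.0, 1.0, -0.0], [1.0, 0.0, 0.0], [0.0, -0.0, -1.0]]
force: [0.3, -0.3, -0.2]
opening: 0.862
```

Request:
{"op": "jog_arm", "data": {"rows": [{"dp": [0, 0, -20], "turn": [0, 0, 0], "grip": 1}, {"dp": [0, 0, -50], "turn": [0, 0, 0], "grip": 1}, {"dp": [0, 0, -80], "turn": [0, 0, 0], "grip": 1}, {"dp": [0, 0, -120], "turn": [0, 0, 0], "grip": 1}, {"dp": [0, 0, -150], "turn": [0, 0, 0], "grip": 1}, {"dp": [0, 0, -180], "turn": [0, 0, 0], "grip": 1}, {"dp": [0, 0, -180], "turn": [0, 0, 0], "grip": 1}, {"dp": [0, 0, -180], "turn": [0, 0, 0], "grip": 1}]}}

```text
time_s: 12.1
position: [0.5065, -0.177, 0.234]
tcp_rot: [[-0.0, 1.0, 0.001], [1.0, 0.0, -0.001], [-0.001, 0.001, -1.0]]
force: [0.3, 0.3, -1.0]
opening: 1.0
```

Run:
```python
from m import *
s=bot.read_state();print(s['position'],s['force'],s['opening'])
o=[]
for n in('side','scene'):
    a,d,ci=cap(n,n+'6')
    o.append(cv2.resize(a[90:300,190:390] if n=='side' else a[110:320,160:360],None,fx=2,fy=2))
    V,U=np.mgrid[0:420,0:560]; P=pts(ci,U,V,d); k=(d>0)&(abs(P[...,0]-.507)<.035)&(abs(P[...,1]+.177)<.035)&(P[...,2]>.004)&(P[...,2]<.12)
    Q=P[k];print(n,'top z',np.percentile(Q[:,2],99))
    for lo,hi in((.03,.05),(.065,.085)): print(np.median(Q[(Q[:,2]>lo)&(Q[:,2]<hi)],0).round(4))
    v,u=np.nonzero(blob(a,105,130,(275,215,312,260) if n=='side' else (215,195,250,235)));P=pts(ci,u,v,d[v,u]);print('blue',np.percentile(P[:,2],[50,97]))
    v,u=np.nonzero(blob(a,5,18,(200,260,245,295) if n=='side' else (175,165,208,185)));P=pts(ci,u,v,d[v,u]);print('orange',np.percentile(P[:,2],[50,97]))
cv2.imwrite('pics/c6.png',np.hstack(o)[:,:,::-1])
```

```text
[ 0.50646828 -0.17695894  0.23401523] [ 0.25565365  0.31542086 -0.98562476] 0.9997422140778233
side top z 0.09291701389138149
[ 0.5028 -0.1668  0.0403]
[ 0.5029 -0.1667  0.0743]
blue [0.08097093 0.08268888]
orange [0.0891087  0.09072959]
scene top z 0.09813445978770216
[ 0.4951 -0.1807  0.0405]
[ 0.4953 -0.1806  0.0753]
blue [0.0852288  0.08750344]
orange [0.09358841 0.09619016]
```

View pics/c6.png

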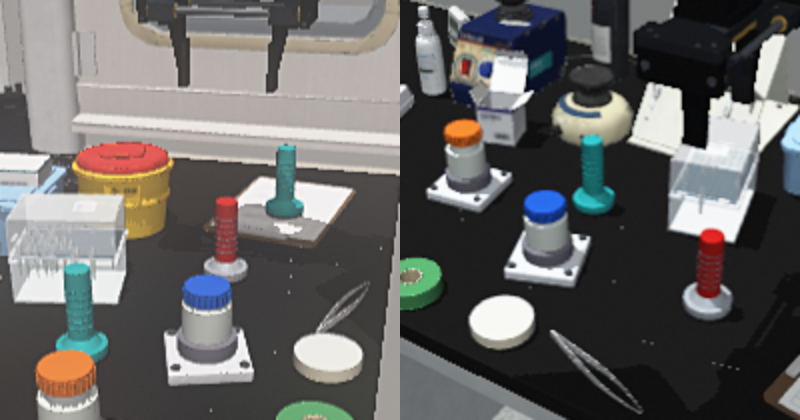

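The tool stands upright and free, the blue cap is home, the orange cap is raised and the gripper is clear.

```bash
python3 -c "
from rig import bot
print(bot.hand_in())"
```

```text
the job is handed in; nothing more can be done
None
```

The blue cap is pressed fully home with the red-handled tool, and the tool is back upright on the free worktop. I handed the job in at about 12 s of the 50 s allowed; `hand_in` gives no verdict.

- **Press:** I gripped the handle about 62 mm above the sole and pressed centred on the blue cap, square to within the camera accuracy. The force reached about 23 N with no further travel, so the cap was on its stop.
- **Caps:** Both fixed cameras show the blue cap 8 mm lower than at the start. The orange cap's height is unchanged to within 0.3 mm.
- **Tool:** It stands at about (0.507, -0.177), and its axis is vertical to within 1 degree between two heights. The gripper is open, with its fingertips about 130 mm above the tool.
- **Disagreement:** The two cameras differ by about 5 mm in absolute height, so I relied on changes in height within each view. No check failed.

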